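Charge the ball mill and hold its recessed reset button

ROBOT

A 6-joint arm with a two-finger parallel gripper is mounted at the origin on a cart in front of the work surface, level with it; the furniture and walls round the work are solid. World frame = base frame: x ahead of the robot, y to its left, z up, the work surface at z = 0. Lengths are in m, angles in rad, forces in N, time in s.
With the tool pointing down it reaches from about 0.275 to 0.775 m from the base axis. Payload 14.6 kg.
Tool frame: the origin (TCP) lies on the mounting face of the last link; the fingertips stand 173 mm ahead of it and the grasp point (between the pads) lies 155 mm ahead of it (ctrl.grip_point_offset is the distance from the TCP to the grasp point, in m); z points along the fingers, y is the line along which they close (so a half turn about z gives the same grasp; the last joint's range is limited). The gripper opens to 85 mm and grips with 20 to 120 N. Pads are 22 mm wide; open, the fingers measure 114 mm over their backs; the gripper's body (76 mm by 85 mm) begins 54 mm behind the grasp point. The pads swing forward as they close: fully open they stand 13 mm farther back than shut.
Start: joints at [-1.471, 0.263, -0.048, 1.259, 0, 1.415], TCP at [0.132, -0.508, 0.405] pointing down, gripper open.
Joint ranges: [-2.65, 2.65], [-0.89, 1.7], [-1.18, 1.37], [-2.13, 2.11], [-1.35, 1.29], [-3.14, 3.14]. Speed limits (rad/s): [1.89, 1.89, 2.57, 2.79, 3.14, 3.14].

INTERFACE

Orientations are given as a rotation vector (axis times angle).
In Python, from cell import ctrl gives the robot as it stands.
- The arm moves only by the tool send_rows, never from a script. Its argument "targets" is a list that holds one entry, the list of rows, each a list of 7 numbers: the closure, from 0 (fully open) to 1 (shut), then the shift along the tool's x, y, z in m, then the turn, a rotation vector about the tool's x, y, z in degrees. In form: [[[jaw, x, y, z, wx, wy, wz], ...]]. A call has exactly 5 rows; each row is the pose to reach, as a shift and turn from the pose commanded when the call began, along the tool's axes at that moment; what a row does not reach only later rows make up. A row lasts 1/10 s, in which the tool goes at most 50 mm and 8.59 degrees, less where a joint would pass 70% of its speed; a pose out of reach is approached as far as the arm can. A call with a gripper value outside its range is refused whole. The fingers move at their own pace and stop on an object; "newtons" is the grip in N (left out, the last holds). Time passes only in rows, so rows that repeat a pose let the fingers close, or fill a call up. It gives the time, the measured TCP pose, the force, the opening and the grip force at its end, in the units of the state.
- ctrl.get_state(): the state, without advancing time (a new reading comes with each control period).
- ctrl.camera(name): name is "scene" or "top" or "wrist"; returns a dict with "img" (384x512x3 uint8, blue, green, red), "fx", "fy", "cx", "cy" (pixels), "D" ([k1, k2, p1, p2, k3] as OpenCV has them; the pictures are not rectified), "rvec" (rotation vector, rad) and "tvec" (3), from world to camera coordinates, as OpenCV has them. Camera axes: x right, y down, z forward; pixel columns grow to the right and rows downward; lengths in m; the calibration is good to about 2 mm. A picture is of the moment at which its call begins. There is no depth.
- ctrl.sign_off(): hands the job in; it is judged then, once.
The state is a dict: "t": time; "joint_positions": joint angles; "joint_vel": joint speeds; "tau": joint torques, N m; "ee_pos": TCP position; "orientation": TCP orientation; "ft_force": force on the tool from outside, world axes, zero at the start; "wrist_torque": the same for the moment, N m; "finger_gap": opening from 0.0 (shut) to 1.0 (fully open); "finger_force": force on a finger pad.
Only numpy, scipy, OpenCV 4.12 (cv2) and the standard library are available. Lean on these libraries where they do the work, as an engineer would, in place of code of your own. Each camera call takes 0.05 s, during which the arm holds its last target. There are 200 camera calls.

TASK

Get the ball mill ready: hold the orange cup and pour all six white balls into the mill's steel bowl, spilling none, then stand the empty cup upright on the worktop and let go of it. After that take the blue stylus from its stand, reach its thin end down through the yellow-ringed hole in the mill and push the recessed red button fully down; finish while still holding the stylus and keeping the button down. Do not press the button before the balls are in, and leave the stopwatch, the blue-capped bottle and the marker where they are.

Things in the scene. Friction and masses are not known exactly. Their poses are not given: they have to be found in the camera images.
- mill: Bench ball mill, fixed to the worktop: white box 140 (x) x 220 (y) x 45 mm high with a blue band. On top, toward its own +y, an open steel bowl; toward its own -y, a grey block 70 x 70 mm whose top is 85 mm above the worktop, with a yellow-ringed hole. Origin: centre of its underside; z up; its front (-x) faces the robot side, turned by up to 0.25 rad.
- mill_bowl (a point): Centre of the bowl's inner floor, 60 mm above the worktop. The bowl is round: inside radius about 34 mm at the floor widening to 50 mm at the rim, outer rim radius 54 mm; the rim is 45 mm above this point (105 mm above the worktop).
- mill_hole (a point): Centre of the mouth of the hole in the grey block (85 mm above the worktop). The hole is vertical, 17 mm in diameter with a small chamfer. The red button lies in it, its top 18 mm below this point when not pressed.
- reset_button (a joint): Travel of the recessed red button (13.6 mm diameter), m: 0 released, 0.006 fully down against its stop; moves straight down. Spring: about 1.2 N to start, 4.8 N fully down; springs back when let go.
- cup: Loose orange plastic cup, straight and round: 70 mm high, 52 mm in outside diameter, wall 3 mm, 60 g; stands upright on the worktop at the start with six balls in it. Origin: centre of its underside; z toward its mouth. Grip it across the outside (52 mm), at about half height. All balls roll out once its mouth points about 15 degrees below level.
- stand: Fixed stand for the stylus: black block 60 x 60 mm on a 68 x 68 x 6 mm foot, top 46 mm above the worktop, with a vertical hole 34 mm deep and 9.5 mm in diameter in its centre. Origin: centre of its underside.
- stylus: Loose stylus, 124 mm long, 35 g, standing upright in the stand, tip down. Thin round steel shaft 8 mm in diameter from the tip to 62 mm; blue round grip 16 mm in diameter from 68 to 119 mm above the tip. Origin: centre of the tip; z from the tip to the grip. In the stand the tip is 12 mm above the worktop; it must be raised 34 mm to come free.
- stylus_grip (a point): Middle of the stylus's blue grip, on its axis, 95 mm above the tip.
- ball1_center (a point): Centre of white ceramic milling ball 1 of 6, 18 mm in diameter, 18 g, smooth, rolls easily; in the cup at the start.
- ball2_center (a point): Centre of white ceramic milling ball 2 of 6, 18 mm in diameter, 18 g, smooth, rolls easily; in the cup at the start.
- ball3_center (a point): Centre of white ceramic milling ball 3 of 6, 18 mm in diameter, 18 g, smooth, rolls easily; in the cup at the start.
- ball4_center (a point): Centre of white ceramic milling ball 4 of 6, 18 mm in diameter, 18 g, smooth, rolls easily; in the cup at the start.
- ball5_center (a point): Centre of white ceramic milling ball 5 of 6, 18 mm in diameter, 18 g, smooth, rolls easily; in the cup at the start.
- ball6_center (a point): Centre of white ceramic milling ball 6 of 6, 18 mm in diameter, 18 g, smooth, rolls easily; in the cup at the start.
- stopwatch: Bystander: loose black stopwatch, 66 x 60 x 16 mm, at the front right. Origin: centre of its underside.
- reagent_blue: Bystander: loose bottle with a blue cap, 46 mm in diameter, 105 mm high, at the front right. Origin: centre of its underside.
- marker: Bystander: loose white felt marker with a black cap, 14 x 128 x 14 mm, lying at the front between the places of cup and stand. Origin: centre of its underside.

How it is judged:
On the way, in this order (a step that is already met when the one before it is completed fails the run):
1. the held cup is tipped beside or over the bowl and all six balls are in the bowl (horizontal distance between each of ball1_center, ball2_center, ball3_center, ball4_center, ball5_center, ball6_center and mill_bowl below 0.052 m and z of ball1_center in the frame of mill_bowl between 0 and 0.043 m and z of ball2_center in the frame of mill_bowl between 0 and 0.043 m and z of ball3_center in the frame of mill_bowl between 0 and 0.043 m and z of ball4_center in the frame of mill_bowl between 0 and 0.043 m and z of ball5_center in the frame of mill_bowl between 0 and 0.043 m and z of ball6_center in the frame of mill_bowl between 0 and 0.043 m and contact force between the fingers and cup above 0.5 N and angle between cup's own z axis and vertical above 0.9 rad and height (world z) of cup above 0.06 m and horizontal distance between cup and mill_bowl below 0.2 m), for 0.1 s.
2. the cup stands upright on the worktop, released (height (world z) of cup between -0.008 and 0.008 m and angle between cup's own z axis and vertical below 0.12 rad and contact force between the fingers and cup below 0.1 N), for 0.2 s.
3. the stylus is held clear above the worktop, out of its stand (z of stylus in the frame of stand above 0.046 m and contact force between the fingers and stylus above 1 N), for 0.1 s.
At the end, for the whole second after the job is handed in: All six balls lie in the bowl below its rim; the cup stands upright (0.12 rad) on the worktop, released; the stylus, gripped, stands in the hole (tip within 8 mm of its axis, tilt under 0.35 rad) and presses the button with over 1.5 N, at least 4.5 mm down (all of step 2 and horizontal distance between each of ball1_center, ball2_center, ball3_center, ball4_center, ball5_center, ball6_center and mill_bowl below 0.052 m and z of ball1_center in the frame of mill_bowl between 0 and 0.043 m and z of ball2_center in the frame of mill_bowl between 0 and 0.043 m and z of ball3_center in the frame of mill_bowl between 0 and 0.043 m and z of ball4_center in the frame of mill_bowl between 0 and 0.043 m and z of ball5_center in the frame of mill_bowl between 0 and 0.043 m and z of ball6_center in the frame of mill_bowl between 0 and 0.043 m and value of joint reset_button above 0.0045 m and contact force between stylus and reset_button above 1.5 N and contact force between the fingers and stylus above 1 N and horizontal distance between stylus and mill_hole below 0.008 m and angle between stylus's own z axis and vertical below 0.35 rad); the arm keeps its last pose, push and grip.
It fails at once if the button is pressed (over 3 mm) while a ball is not in the bowl (value of joint reset_button above 0.003 m and not (horizontal distance between each of ball1_center, ball2_center, ball3_center, ball4_center, ball5_center, ball6_center and mill_bowl below 0.052 m and z of ball1_center in the frame of mill_bowl between 0 and 0.043 m and z of ball2_center in the frame of mill_bowl between 0 and 0.043 m and z of ball3_center in the frame of mill_bowl between 0 and 0.043 m and z of ball4_center in the frame of mill_bowl between 0 and 0.043 m and z of ball5_center in the frame of mill_bowl between 0 and 0.043 m and z of ball6_center in the frame of mill_bowl between 0 and 0.043 m)).
It fails at once if the stopwatch is moved over 30 mm or tipped (distance of stopwatch from where it was at the start of the episode above 0.03 m or angle between stopwatch's own z axis and vertical above 0.5 rad).
It fails at once if the blue-capped bottle is moved over 30 mm or tipped (distance of reagent_blue from where it was at the start of the episode above 0.03 m or angle between reagent_blue's own z axis and vertical above 0.5 rad).
It fails at once if the marker is moved over 30 mm (distance of marker from where it was at the start of the episode above 0.03 m).
It also fails if it takes over 67 s, if anything falls off the work surface, if the arm or the gripper's body presses on something with over 40 N, if the wrist force passes 120 N, or if a joint passes its speed limit or range.

## Working session

There is one attempt and no reset: what is moved stays moved. The work goes in short steps, Python scripts to look and compute and a tool call to move; the robot and the scene stay as the last step left them, time stands still between calls to the robot, and variables do not carry over. Pictures are saved under pics/ and viewed, at most 13 in all, crops included, and the job is handed in when it is done.

Besides the shell and the picture viewer there is one more tool, called after ">>>" by a JSON object that holds its "op" and its "data". send_rows: Moves the arm, as the interface text tells. Its arguments: {"type":"object","properties":{"targets":{"type":"array","items":{"type":"array","items":{"type":"array","items":{"type":"number"}}}},"newtons":{"type":"number"}},"required":["targets"]}

```bash
ls; mkdir -p pics
cat > h.py <<'E'
import numpy as np, cv2, sys
from scipy.spatial.transform import Rotation as R
from cell import ctrl
def ray(c,u,v):
    K=np.array([[c['fx'],0,c['cx']],[0,c['fy'],c['cy']],[0,0,1.]])
    p=cv2.undistortPoints(np.array([[[u,v]]],float),K,np.array(c['D'],float))[0,0]
    M=cv2.Rodrigues(np.array(c['rvec'],float))[0]; t=np.array(c['tvec'],float).ravel()
    d=M.T@np.array([p[0],p[1],1]); return -M.T@t, d/np.linalg.norm(d)
def plane(c,u,v,z):
    o,d=ray(c,u,v); return o+d*(z-o[2])/d[2]
def tri(*rs):
    A=sum(np.eye(3)-np.outer(d,d) for o,d in rs); b=sum((np.eye(3)-np.outer(d,d))@o for o,d in rs)
    p=np.linalg.solve(A,b); return p,[round(float(np.linalg.norm(np.cross(d,p-o))),4) for o,d in rs]
def proj(c,P):
    K=np.array([[c['fx'],0,c['cx']],[0,c['fy'],c['cy']],[0,0,1.]])
    return cv2.projectPoints(np.array(P,float).reshape(-1,1,3),np.array(c['rvec'],float),np.array(c['tvec'],float),K,np.array(c['D'],float))[0].reshape(-1,2)
E
python3 - <<'E'
from h import *
import pickle
s=ctrl.get_state(); print(s)
cs={n:ctrl.camera(n) for n in('scene','top','wrist')}
pickle.dump(cs,open('c0.pkl','wb'))
for n,c in cs.items(): print(n,ray(c,256,192))
cv2.imwrite('pics/a.png',cv2.resize(np.vstack([np.hstack([cs['scene']['img'],cs['top']['img']])]),(800,300)))
cv2.imwrite('pics/scene0.png',cs['scene']['img']);cv2.imwrite('pics/top0.png',cs['top']['img'])
E
```

```text
pics
{'t': 0.0, 'joint_positions': array([-1.47132551e+00,  2.63580415e-01, -4.89308949e-02,  1.25932747e+00,
       -1.50605905e-06,  1.41552100e+00]), 'joint_vel': array([-0.00094866, -0.00078077,  0.00050958,  0.00063568,  0.00019844,
        0.0019236 ]), 'tau': array([ 1.35264196e-03, -6.37615156e+01,  3.84561682e+01,  1.39553126e-02,
        1.00799882e-04,  1.63891311e-06]), 'ee_pos': array([ 0.13230124, -0.50799539,  0.40419738]), 'orientation': array([-3.11510900e+00, -3.98940801e-01, -4.33041286e-05]), 'ft_force': array([ 0.90907142, -0.1652205 ,  0.86800683]), 'wrist_torque': array([-0.03741064,  0.01590456,  0.00849783]), 'finger_force': 0.0, 'finger_gap': 0.9987352852973594}
scene (array([-0.32090987,  0.4582435 ,  0.88238173]), array([ 0.67386452, -0.37352153, -0.6374859 ]))
top (array([0.37832603, 0.00340856, 1.23723793]), array([ 0.13105622,  0.02486872, -0.99106297]))
wrist (array([ 0.20264835, -0.48870479,  0.37370142]), array([-0.29056526, -0.08094777, -0.95342503]))
```

View pics/scene0.png

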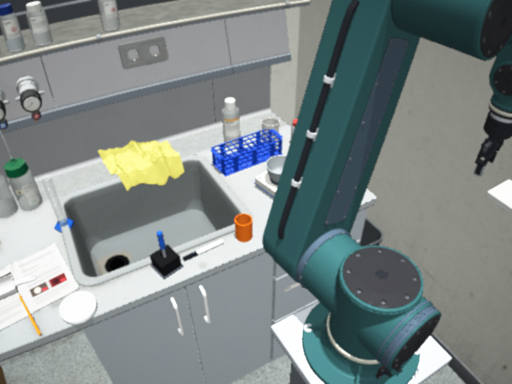

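View pics/top0.png

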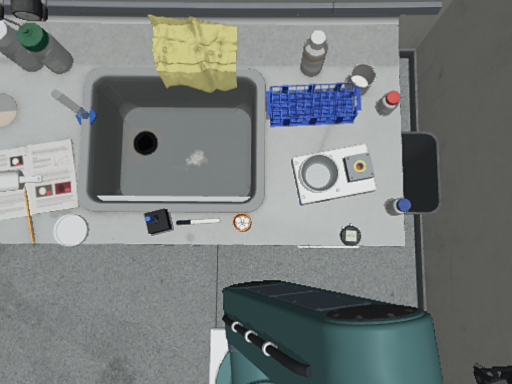

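The scene view shows the cup at (243,228) and the stylus and stand at (163,255). In the top view the cup is at (243,222), the stand at (158,221), the stylus top at (148,218) and the marker at (197,221). Also in the top view, the bowl is at (320,172), the yellow-ringed hole at (360,167), the stopwatch at (350,235) and the bottle at (400,206).

```bash
cat >> h.py <<'E'
def mask(c,lo,hi,box=None):
    m=cv2.inRange(cv2.cvtColor(c['img'],cv2.COLOR_BGR2HSV),np.array(lo),np.array(hi))
    if box: k=np.zeros_like(m); x0,y0,x1,y1=box; k[y0:y1,x0:x1]=255; m&=k
    return m
def blobs(m,amin=8):
    n,l,s,ce=cv2.connectedComponentsWithStats(m)
    return [(s[i].tolist(),ce[i].round(1).tolist()) for i in range(1,n) if s[i,4]>=amin]
ORANGE=((5,150,80),(16,255,255)); YEL=((20,110,100),(35,255,255)); BLUE=((100,120,60),(125,255,255))
E
python3 - <<'E'
from h import *
import pickle
cs=pickle.load(open('c0.pkl','rb'));s,t=cs['scene'],cs['top']
print('cup',blobs(mask(s,*ORANGE,(220,190,270,260))),blobs(mask(t,*ORANGE,(220,200,270,240))))
print('sty',blobs(mask(s,*BLUE,(140,220,190,290))),blobs(mask(t,*BLUE,(135,200,180,240))))
print('hole',blobs(mask(t,*YEL,(340,150,380,185))))
for n,z,p in(('cup',.07,(243,222)),('sty',.136,(148,218)),('stand',.046,(158,221)),('bowl',.105,(320,172)),('hole',.085,(360,167)),('watch',.016,(350,235)),('bottle',.105,(403,205)),('markL',.014,(178,222)),('markR',.014,(219,220)),('m1',.045,(292,155)),('m2',.045,(305,203)),('m3',.045,(375,190)),('m4',.045,(367,146))): print(n,plane(t,*p,z).round(4))
big=lambda c,x0,y0,x1,y1,w,h:cv2.resize(c['img'][y0:y1,x0:x1],(w,h),interpolation=cv2.INTER_CUBIC)
cv2.imwrite('pics/b.png',np.vstack([np.hstack([big(t,220,200,270,240,400,320),big(t,135,195,185,235,400,320)]),np.hstack([big(s,225,200,265,250,256,280),big(s,135,220,185,284,256,280),big(t,285,140,385,220,288,280)])]))
E
```

```text
cup [([234, 214, 18, 28, 419], [243.1, 226.8])] [([233, 214, 16, 16, 43], [238.2, 218.9]), ([244, 226, 6, 5, 10], [246.8, 228.3])]
sty [([157, 231, 9, 19, 95], [160.7, 240.1])] [([145, 216, 10, 7, 50], [149.5, 218.9])]
hole []
cup [0.4484 0.068  0.07  ]
sty [0.4534 0.3137 0.136 ]
stand [0.4512 0.3104 0.046 ]
bowl [ 0.5842 -0.1424  0.105 ]
hole [ 0.6024 -0.2556  0.085 ]
watch [ 0.4165 -0.238   0.016 ]
bottle [ 0.4952 -0.3634  0.105 ]
markL [0.4506 0.2604 0.014 ]
markR [0.4571 0.1412 0.014 ]
m1 [ 0.6445 -0.0698  0.045 ]
m2 [ 0.5052 -0.1066  0.045 ]
m3 [ 0.5438 -0.3056  0.045 ]
m4 [ 0.6718 -0.286   0.045 ]
```

View pics/b.png

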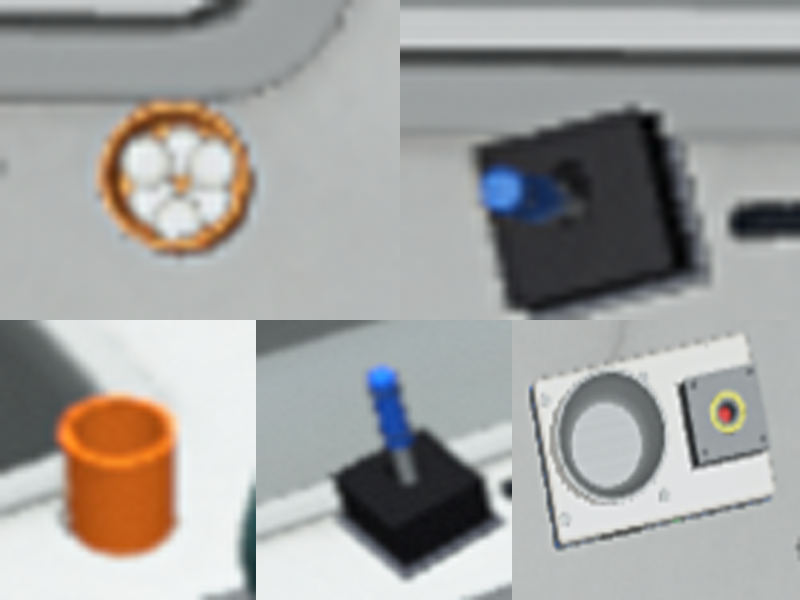

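The enlarged views give the cup rim centre at top (241.7,221.6) and scene (242.8,219.4), and the stylus top at top (147.3,218.3) and scene (159.1,232.1). In the top view the hole is at (359.9,165.6) and the bowl rim centre at (318.2,173.1). I'll triangulate these and plan the cup approach: tool 40° below level, pointing ahead.

```bash
cat >> h.py <<'E'
def pose():
    s=ctrl.get_state(); return s,np.array(s['ee_pos']),R.from_rotvec(s['orientation'])
def tool(az,e,roll=0):
    """tool z at azimuth az, e deg below level; roll 0: tool x up, y horizontal; deg"""
    az,e=np.radians([az,e]); z=np.array([np.cos(e)*np.cos(az),np.cos(e)*np.sin(az),-np.sin(e)])
    x=np.array([np.sin(e)*np.cos(az),np.sin(e)*np.sin(az),np.cos(e)]); y=np.cross(z,x)
    return R.from_matrix(np.c_[x,y,z])*R.from_euler('z',roll,degrees=True)
def delta(P,Q,grip=True):
    s,p,q=pose(); P=np.array(P,float)
    if grip: P=P-Q.apply([0,0,ctrl.grip_point_offset])
    d=q.inv().apply(P-p); w=(q.inv()*Q).as_rotvec(degrees=True)
    print('t',round(s['t'],2),'j',s['joint_positions'].round(3),'tcp',p.round(4),'gp',(p+q.apply([0,0,.155])).round(4),'F',s['ft_force'].round(1),'gap',round(s['finger_gap'],3),'ff',round(s['finger_force'],1))
    print('delta',d.round(4),w.round(2)); return d,w
E
python3 - <<'E'
from h import *
import pickle
cs=pickle.load(open('c0.pkl','rb'));s,t=cs['scene'],cs['top']
print('cup rim',tri(ray(t,241.7,221.6),ray(s,242.8,219.4)))
print('sty top',tri(ray(t,147.3,218.3),ray(s,159.1,232.1)))
print('hole',plane(t,359.9,165.6,.085),'bowl',plane(t,318.2,173.1,.105))
c=cs['wrist'];s0,p,q=pose();o,d=ray(c,256,192); print('cam in tool',q.inv().apply(o-p),q.inv().apply(d), ctrl.grip_point_offset)
delta([.30,.03,.20],tool(5,40))
E
```

```text
cup rim (array([0.45049999, 0.07325553, 0.06749162]), [0.0017, 0.0017])
sty top (array([0.45294139, 0.31630422, 0.13430917]), [0.0004, 0.0004])
hole [ 0.60633203 -0.25544718  0.085     ] bowl [ 0.58108666 -0.13745293  0.105     ]
cam in tool [ 0.07291002 -0.00090137  0.03064179] [-0.30170408  0.00585097  0.95338367] 0.1547
t 0.15 j [-1.471  0.263 -0.049  1.259 -0.     1.415] tcp [ 0.1323 -0.508   0.4043] gp [ 0.1323 -0.5079  0.2493] F [ 0.1 -0.3 -0.5] gap 1.004 ff 0.0
delta [ 0.181  -0.498   0.1053] [-4.23 49.88  8.96]
```

Run:
```python
from h import *
d,w=delta([.45,.05,.22],tool(25,40))
```

```text
t 0.15 j [-1.471  0.263 -0.049  1.259 -0.     1.415] tcp [ 0.1323 -0.508   0.4043] gp [ 0.1323 -0.5079  0.2493] F [ 0.1 -0.3 -0.5] gap 1.004 ff 0.0
delta [ 0.3315 -0.4384  0.0853] [ 4.5  49.85 -9.75]
```

>>> {"op": "send_rows", "data": {"targets": [[[0,0.03,-0.04,0,0.4,4,-1],[0,0.06,-0.08,0.01,0.8,8,-2],[0,0.09,-0.12,0.02,1.2,12,-3],[0,0.12,-0.16,0.025,1.6,16,-4],[0,0.15,-0.2,0.03,2,20,-5]]]}}

```text
t: 0.65
ee_pos: [0.2264, -0.2771, 0.3745]
orientation: [-2.972, -0.515, -0.525]
ft_force: [1.2, 0.3, 1.0]
finger_gap: 0.997
finger_force: 0.0
```

Run:
```python
from h import *
d,w=delta([.45,.05,.22],tool(25,40))
```

```text
t 0.65 j [-1.228 -0.018 -0.487  1.122  0.353  1.567] tcp [ 0.2264 -0.2771  0.3745] gp [ 0.2758 -0.2561  0.2291] F [1.2 0.3 1. ] gap 0.997 ff 0.0
delta [ 0.1703 -0.2199  0.1261] [ 2.04 29.69 -4.92]
```

>>> {"op": "send_rows", "data": {"targets": [[[0,0.034,-0.044,0.025,0.4,6,-1],[0,0.068,-0.088,0.05,0.8,12,-2],[0,0.102,-0.132,0.075,1.2,18,-3],[0,0.136,-0.176,0.1,1.6,24,-4],[0,0.17,-0.22,0.126,2,29.7,-5]]]}}

```text
t: 1.15
ee_pos: [0.3164, -0.0631, 0.3311]
orientation: [-2.653, -0.583, -1.193]
ft_force: [2.0, -1.5, -0.6]
finger_gap: 1.004
finger_force: 0.0
```

Run:
```python
from h import *
d,w=delta([.45,.05,.22],tool(25,40))
```

```text
t 1.15 j [-0.706 -0.228 -0.913  0.443  0.746  2.178] tcp [ 0.3164 -0.0631  0.3311] gp [ 0.4217 -0.0148  0.2282] F [ 2.  -1.5 -0.6] gap 1.004 ff 0.0
delta [ 0.0247 -0.0463  0.0452] [ 0.25  1.6  -0.1 ]
```

Run:
```python
from h import *
d,w=delta([.45,.045,.16],tool(70,40))
```

```text
t 1.15 j [-0.706 -0.228 -0.913  0.443  0.746  2.178] tcp [ 0.3164 -0.0631  0.3311] gp [ 0.4217 -0.0148  0.2282] F [ 2.  -1.5 -0.6] gap 1.004 ff 0.0
delta [0.0016 0.0418 0.1098] [ 34.31   1.55 -29.51]
```

>>> {"op": "send_rows", "data": {"targets": [[[0,0,0.01,0.022,6.9,0.3,-5.9],[0,0,0.018,0.044,13.7,0.6,-11.8],[0,0,0.026,0.066,20.6,0.9,-17.7],[0,0,0.034,0.088,27.4,1.2,-23.6],[0,0.0016,0.042,0.11,34.3,1.5,-29.5]]]}}

```text
t: 1.65
ee_pos: [0.4104, -0.0694, 0.2585]
orientation: [-2.065, -1.389, -0.954]
ft_force: [-0.1, -0.3, 0.8]
finger_gap: 1.004
finger_force: 0.0
```

```bash
cat > fk.py <<'E'
from h import *
import json,os
from scipy.optimize import least_squares
F='poses.json'
D=json.load(open(F)) if os.path.exists(F) else []
s=ctrl.get_state(); D.append([list(map(float,s['joint_positions'])),list(map(float,s['ee_pos'])),list(map(float,s['orientation']))]); json.dump(D,open(F,'w'))
def basis(j):
    c=np.array; f=j[1]-j[2]; S=f+j[3]; Z=R.from_euler('z',j[0])
    hand=c([np.cos(S),0,-np.sin(S)]); up=c([np.sin(S),0,np.cos(S)])
    t=np.cos(j[4])*hand+np.sin(j[4])*c([0,1,0])
    rows=[c([1,0,0]),c([0,1,0]),c([0,0,1]),c([np.sin(j[1]),0,np.cos(j[1])]),c([np.cos(f),0,-np.sin(f)]),c([np.sin(f),0,np.cos(f)]),hand,t]
    return np.array([Z.apply(r) for r in rows]), Z, up, t, hand
def orient(j):
    B,Z,up,t,h=basis(j)
    # at j6=0 tool x = -up
    x=-up; y=np.cross(t,x); return Z*R.from_matrix(np.c_[x,y,t])*R.from_euler('z',j[5])
A=np.vstack([basis(j)[0].T for j,_,_ in D]); b=np.hstack([p for _,p,_ in D])
lam=3e-3; prior=np.array([0,0,.2,.35,.35,0,.0,.2])
k=np.linalg.solve(A.T@A+lam**2*np.eye(8),A.T@b+lam**2*prior)
def fk(j): return k@basis(j)[0], orient(j)
LO=np.array([-2.65,-.89,-1.18,-2.13,-1.35,-3.14]);HI=np.array([2.65,1.7,1.37,2.11,1.29,3.14])
def ik(P,Q,j0):
    P=np.array(P)-Q.apply([0,0,.1547])
    r=least_squares(lambda j:np.r_[(fk(j)[0]-P)*5,(fk(j)[1].inv()*Q).as_rotvec()],np.clip(j0,LO+.01,HI-.01),bounds=(LO,HI))
    return r.x,np.abs(r.fun).max()
if __name__=='__main__':
    print('k',k.round(3),'res',np.abs(A@k-b).max(),'rot',[round((orient(j).inv()*R.from_rotvec(o)).magnitude(),4) for j,_,o in D])
E
python3 - <<'E'
import json
json.dump([[[-1.471,.263,-.049,1.259,0,1.415],[.1323,-.508,.4043],[-3.115109,-.39894,0]],[[-1.228,-.018,-.487,1.122,.353,1.567],[.2264,-.2771,.3745],[-2.972,-.515,-.525]],[[-.706,-.228,-.913,.443,.746,2.178],[.3164,-.0631,.3311],[-2.653,-.583,-1.193]]],open('poses.json','w'))
E
python3 fk.py
python3 - <<'E'
from h import *
delta([.45,.045,.16],tool(70,40))
E
```

```text
k [0.    0.081 0.159 0.583 0.369 0.051 0.14  0.112] res 0.00014554869348609722 rot [0.0012, 0.0011, 0.0008, 0.0]
t 1.65 j [-0.575  0.27  -0.612  0.911  0.846  1.282] tcp [ 0.4104 -0.0694  0.2585] gp [0.4545 0.0402 0.1583] F [-0.1 -0.3  0.8] gap 1.004 ff 0.0
delta [ 0.0023 -0.002   0.0013] [ 1.48  0.3  -1.46]
```

Run:
```python
from fk import *
j0=np.array(D[-1][0]); cz=np.array([np.cos(np.radians(40)),0,-np.sin(np.radians(40))])
print('grasp ik',[x.round(3) if i==0 else round(float(x),4) for i,x in enumerate(ik([.452,.076,.036],tool(70,40),j0))])
bowl=np.array([.581,-.1375,.105])
for az in(45,60,75,90):
  for e in(10,25):
    for ph in(120,140):
      Q=tool(az,e,-ph); u=Q.apply(cz); g=bowl+[0,0,.055]-.035*np.r_[u[:2],0]
      x,r=ik(g,Q,np.array([-.8,.6,0,1.5,1.,0])); print(az,e,ph,'cupz',u.round(2),'j',x.round(2),round(r,4))
delta([.452,.076,.036],tool(70,40))
```

```text
grasp ik [array([-0.5  ,  0.455, -0.81 ,  0.483,  0.859,  1.339]), 0.0]
45 10 120 cupz [-0.96 -0.03 -0.27] j [-0.79  0.56 -0.49  0.56  1.29 -0.56] 0.0898
45 10 140 cupz [-0.87 -0.17 -0.47] j [-0.79  0.55 -0.51  0.53  1.29 -0.9 ] 0.083
45 25 120 cupz [-1.   -0.06 -0.08] j [-0.75  0.47 -0.46  0.57  1.13 -0.45] 0.0
45 25 140 cupz [-0.94 -0.24 -0.26] j [-0.75  0.46 -0.48  0.55  1.13 -0.78] 0.0
60 10 120 cupz [-0.92 -0.27 -0.27] j [-0.77  0.85 -0.05  1.62  1.27 -1.49] 0.0
60 10 140 cupz [-0.79 -0.39 -0.47] j [-0.77  0.84 -0.07  1.61  1.27 -1.84] 0.0
60 25 120 cupz [-0.95 -0.31 -0.08] j [-0.73  0.65 -0.14  1.21  1.09 -0.99] 0.0
60 25 140 cupz [-0.84 -0.47 -0.26] j [-0.73  0.64 -0.16  1.2   1.09 -1.34] 0.0
75 10 120 cupz [-0.82 -0.5  -0.27] j [-0.73  0.98  0.2   1.99  1.08 -1.76] 0.0
75 10 140 cupz [-0.67 -0.58 -0.47] j [-0.73  0.98  0.18  1.97  1.07 -2.11] 0.0
75 25 120 cupz [-0.83 -0.55 -0.08] j [-0.7   0.8   0.13  1.64  0.97 -1.36] 0.0
75 25 140 cupz [-0.69 -0.67 -0.26] j [-0.7   0.79  0.11  1.63  0.97 -1.7 ] 0.0
90 10 120 cupz [-0.66 -0.7  -0.27] j [-0.67  1.05  0.39  2.11  0.89 -1.81] 0.0615
90 10 140 cupz [-0.49 -0.73 -0.47] j [-0.68  1.05  0.37  2.11  0.89 -2.17] 0.0487
90 25 120 cupz [-0.66 -0.74 -0.08] j [-0.65  0.92  0.37  1.93  0.81 -1.58] 0.0
90 25 140 cupz [-0.49 -0.83 -0.26] j [-0.65  0.91  0.34  1.91  0.81 -1.93] 0.0
t 1.65 j [-0.575  0.27  -0.612  0.911  0.846  1.282] tcp [ 0.4104 -0.0694  0.2585] gp [0.4545 0.0402 0.1583] F [-0.1 -0.3  0.8] gap 1.004 ff 0.0
delta [-0.0732 -0.0114  0.104 ] [ 1.48  0.3  -1.46]
```

>>> {"op": "send_rows", "data": {"targets": [[[0,-0.015,-0.004,0.021,0.5,0.1,-0.5],[0,-0.03,-0.007,0.042,1,0.2,-1],[0,-0.045,-0.01,0.063,1.5,0.3,-1.5],[0,-0.06,-0.011,0.084,1.5,0.3,-1.5],[0,-0.073,-0.011,0.104,1.5,0.3,-1.5]]]}}

```text
t: 2.15
ee_pos: [0.4113, -0.0353, 0.1352]
orientation: [-2.035, -1.417, -0.947]
ft_force: [0.6, -0.4, -0.2]
finger_gap: 0.997
finger_force: 0.0
```

>>> {"op": "send_rows", "data": {"newtons": 30, "targets": [[[0,0,0,0,0,0,0],[0.6,0,0,0,0,0,0],[0.6,0,0,0,0,0,0],[0.6,0,0,0,0,0,0],[0.6,0,0,0,0,0,0]]]}}

```text
t: 2.65
ee_pos: [0.4116, -0.0359, 0.1373]
orientation: [-2.035, -1.417, -0.95]
ft_force: [-3.3, -2.3, 6.6]
finger_gap: 0.595
finger_force: 30.2
```

Run:
```python
from h import *
delta([.452,.076,.036],tool(70,40))
c=ctrl.camera('scene'); w=ctrl.camera('wrist')
cv2.imwrite('pics/c.png',np.hstack([cv2.resize(c['img'][180:280,180:313],(400,300)),cv2.resize(w['img'],(400,300))]))
```

```text
t 2.65 j [-0.501  0.45  -0.81   0.48   0.86   1.346] tcp [ 0.4116 -0.0359  0.1373] gp [0.4531 0.0753 0.0376] F [-3.3 -2.3  6.6] gap 0.595 ff 30.2
delta [-0.0011 -0.0004  0.0016] [ 0.33  0.04 -0.13]
```

View pics/c.png

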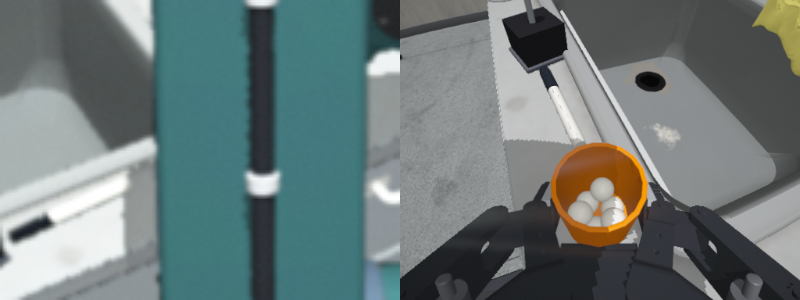

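The picture shows the orange cup held between the pads with its white balls inside, at wrist-crop (598,190) and upright. Next I lift it and carry it toward the mill.

Run:
```python
from fk import *
j0=np.array(D[-1][0])
for P in([.46,.07,.2],[.60,-.13,.23]):
  x,r=ik(P,tool(70,40),j0); print(x.round(2),round(r,4))
  delta(P,tool(70,40))
```

```text
[-0.5   0.21 -0.55  0.99  0.86  1.33] 0.0
t 2.75 j [-0.501  0.45  -0.81   0.48   0.86   1.346] tcp [ 0.4116 -0.036   0.1373] gp [0.4531 0.0752 0.0376] F [-2.8 -3.4  7.1] gap 0.595 ff 30.2
delta [ 0.1226  0.0095 -0.1061] [ 0.33  0.04 -0.13]
[-0.68  0.56  0.1   1.48  0.81  1.08] 0.0
t 2.75 j [-0.501  0.45  -0.81   0.48   0.86   1.346] tcp [ 0.4116 -0.036   0.1373] gp [0.4531 0.0752 0.0376] F [-2.8 -3.4  7.1] gap 0.595 ff 30.2
delta [ 0.0559  0.2104 -0.2315] [ 0.33  0.04 -0.13]
```

>>> {"op": "send_rows", "data": {"newtons": 40, "targets": [[[0.6,0.012,0,-0.01,0,0,0],[0.6,0.036,0.002,-0.031,0,0,0],[0.6,0.068,0.004,-0.059,0,0,0],[0.6,0.1,0.006,-0.086,0,0,0],[0.6,0.122,0.009,-0.106,0,0,0]]]}}

```text
t: 3.25
ee_pos: [0.4186, -0.0412, 0.3013]
orientation: [-2.036, -1.419, -0.95]
ft_force: [0.3, -0.0, -3.2]
finger_gap: 0.593
finger_force: 42.0
```

>>> {"op": "send_rows", "data": {"targets": [[[0.6,-0.002,0.008,-0.004,0,0,0],[0.6,-0.01,0.03,-0.018,0,0,0],[0.6,-0.02,0.06,-0.036,0,0,0],[0.6,-0.03,0.09,-0.055,0,0,0],[0.6,-0.04,0.12,-0.074,0,0,0]]]}}

```text
t: 3.75
ee_pos: [0.5034, -0.1616, 0.3147]
orientation: [-2.035, -1.417, -0.947]
ft_force: [0.7, -0.2, -2.2]
finger_gap: 0.593
finger_force: 42.1
```

>>> {"op": "send_rows", "data": {"targets": [[[0.6,-0.01,0.03,-0.019,0,0,0],[0.6,-0.018,0.055,-0.034,0,0,0],[0.6,-0.024,0.072,-0.045,0,0,0],[0.6,-0.027,0.081,-0.051,0,0,0],[0.6,-0.027,0.081,-0.051,0,0,0]]]}}

```text
t: 4.25
ee_pos: [0.5596, -0.2425, 0.3262]
orientation: [-2.036, -1.416, -0.948]
ft_force: [-0.2, 0.2, -1.7]
finger_gap: 0.593
finger_force: 42.2
```

Run:
```python
from fk import *
delta([.60,-.13,.23],tool(70,40))
w=ctrl.camera('wrist');t=ctrl.camera('top')
import pickle; pickle.dump((w,t),open('c1.pkl','wb'))
cv2.imwrite('pics/d.png',np.hstack([cv2.resize(w['img'],(400,300)),cv2.resize(t['img'][120:220,280:413],(400,300))]))
```

```text
t 4.25 j [-0.679  0.565  0.096  1.463  0.812  1.091] tcp [ 0.5596 -0.2425  0.3262] gp [ 0.6009 -0.1313  0.2264] F [-0.2  0.2 -1.7] gap 0.593 ff 42.2
delta [ 0.0031 -0.0006 -0.0013] [ 0.27  0.07 -0.23]
```

View pics/d.png

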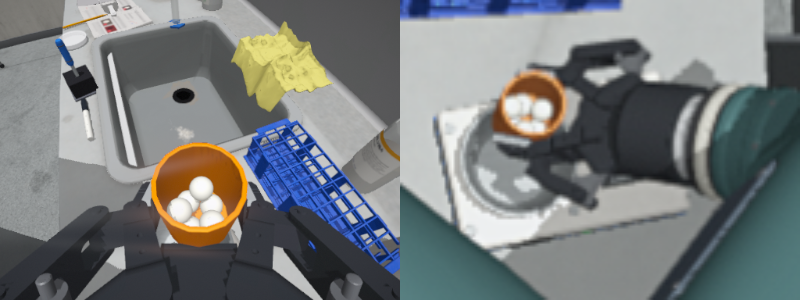

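Wrist view: the cup is at (200,195), upright with all balls inside. Top view: the cup hangs over the bowl's far edge. Next I work out the tilt stages, with the grasp point set so the mouth lies over the bowl.

```bash
cat > pour.py <<'E'
from fk import *
cz=np.array([np.cos(np.radians(40)),0,-np.sin(np.radians(40))]); bowl=np.array([.581,-.1375,.105])
def stage(az,e,ph,h=.165,back=.012,q=None):
    Q=tool(az,e,-ph);u=Q.apply(cz); uh=tool(65,22,-140).apply(cz); uh=uh[:2]/np.linalg.norm(uh[:2])
    g=np.r_[bowl[:2]-(.034+back)*uh,h]
    print('cupz',u.round(3),'g',g.round(3),'ik',[ik(g,Q,np.array(D[-1][0]))[i] for i in(0,1)]); return delta(g,Q)
E
python3 - <<'E'
from pour import *
stage(66,35,40,h=.185); stage(65,30,60);stage(65,22,120); stage(65,22,150)
E
```

```text
cupz [-0.527  0.027  0.849] g [ 0.619 -0.112  0.185] ik [array([-0.66359239,  0.59140104, -0.02570971,  1.2868007 ,  0.91859044,
        0.46204314]), np.float64(5.551115123125783e-16)]
t 4.35 j [-0.677  0.563  0.093  1.462  0.812  1.091] tcp [ 0.559  -0.241   0.3265] gp [ 0.6001 -0.1297  0.2268] F [ 0.2 -0.3 -1.6] gap 0.59 ff 42.2
delta [-0.0304  0.0035  0.0459] [ -4.58   3.81 -37.75]
cupz [-0.756 -0.051  0.653] g [ 0.619 -0.112  0.165] ik [array([-0.68511539,  0.63847108, -0.06329939,  1.27214404,  0.99611007,
        0.05349845]), np.float64(3.9117542538491534e-11)]
t 4.35 j [-0.677  0.563  0.093  1.462  0.812  1.091] tcp [ 0.559  -0.241   0.3265] gp [ 0.6001 -0.1297  0.2268] F [ 0.2 -0.3 -1.6] gap 0.59 ff 42.2
delta [-0.059   0.0008  0.0607] [ -8.73   7.06 -57.16]
cupz [-0.914 -0.39  -0.114] g [ 0.619 -0.112  0.165] ik [array([-0.7110489 ,  0.71867385, -0.03695075,  1.40646278,  1.10267253,
       -1.16861479]), np.float64(4.163336342344337e-16)]
t 4.35 j [-0.677  0.563  0.093  1.462  0.812  1.091] tcp [ 0.559  -0.241   0.3265] gp [ 0.6001 -0.1297  0.2268] F [ 0.2 -0.3 -1.6] gap 0.59 ff 42.2
delta [-0.0799 -0.      0.066 ] [ -21.15    6.61 -116.4 ]
cupz [-0.704 -0.604 -0.374] g [ 0.619 -0.112  0.165] ik [array([-0.7110489 ,  0.71867385, -0.03695075,  1.40646278,  1.10267253,
       -1.69221357]), np.float64(2.8226865289582292e-12)]
t 4.35 j [-0.677  0.563  0.093  1.462  0.812  1.091] tcp [ 0.559  -0.241   0.3265] gp [ 0.6001 -0.1297  0.2268] F [ 0.2 -0.3 -1.6] gap 0.59 ff 42.2
delta [-0.0799 -0.      0.066 ] [ -24.72    1.01 -145.94]
```

>>> {"op": "send_rows", "data": {"targets": [[[0.6,-0.004,0.001,0.006,-0.6,0.5,-5],[0.6,-0.01,0.001,0.016,-1.6,1.3,-13],[0.6,-0.018,0.002,0.028,-2.7,2.3,-21.5],[0.6,-0.025,0.003,0.038,-3.7,3.1,-30],[0.6,-0.03,0.0035,0.046,-4.6,3.8,-37.7]]]}}

```text
t: 4.85
ee_pos: [0.5675, -0.2263, 0.274]
orientation: [-1.569, -2.095, -1.33]
ft_force: [-0.4, -0.5, -1.4]
finger_gap: 0.594
finger_force: 42.2
```

Run:
```python
from pour import *
stage(65,28,70); stage(65,22,100)
```

```text
cupz [-0.84  -0.099  0.533] g [ 0.619 -0.112  0.165] ik [array([-0.69231113,  0.6566857 , -0.05825741,  1.30026857,  1.02396712,
       -0.15950098]), np.float64(1.9081958235744874e-15)]
t 4.85 j [-0.662  0.59  -0.028  1.284  0.92   0.458] tcp [ 0.5675 -0.2263  0.274 ] gp [ 0.6192 -0.1103  0.1852] F [-0.4 -0.5 -1.4] gap 0.594 ff 42.2
delta [-0.0264 -0.0247  0.0118] [ -6.26   3.32 -29.11]
cupz [-0.957 -0.266  0.117] g [ 0.619 -0.112  0.165] ik [array([-0.71104207,  0.71869202, -0.03694179,  1.40644236,  1.10267633,
       -0.81953638]), np.float64(2.156608225334366e-14)]
t 4.85 j [-0.662  0.59  -0.028  1.284  0.92   0.458] tcp [ 0.5675 -0.2263  0.274 ] gp [ 0.6192 -0.1103  0.1852] F [-0.4 -0.5 -1.4] gap 0.594 ff 42.2
delta [-0.0385 -0.0351  0.0147] [-13.06   3.74 -58.92]
```

>>> {"op": "send_rows", "data": {"targets": [[[0.6,-0.005,-0.005,0.002,-1.3,0.7,-5.8],[0.6,-0.01,-0.01,0.005,-2.5,1.3,-11.6],[0.6,-0.016,-0.015,0.007,-3.8,2,-17.5],[0.6,-0.021,-0.02,0.009,-5,2.7,-23.3],[0.6,-0.026,-0.025,0.012,-6.3,3.3,-29.1]]]}}

```text
t: 5.35
ee_pos: [0.5608, -0.2355, 0.2382]
orientation: [1.019, 2.451, 1.594]
ft_force: [0.3, 0.4, -2.0]
finger_gap: 0.59
finger_force: 42.3
```

Run:
```python
from pour import *
stage(65,22,100); stage(65,22,120)
w=ctrl.camera('wrist');t=ctrl.camera('top')
cv2.imwrite('pics/e.png',np.hstack([cv2.resize(w['img'],(400,300)),cv2.resize(t['img'][120:220,280:413],(400,300))]))
```

```text
cupz [-0.957 -0.266  0.117] g [ 0.619 -0.112  0.165] ik [array([-0.71103112,  0.7187029 , -0.03692296,  1.40643232,  1.10268244,
       -0.81951622]), np.float64(8.707340404257025e-13)]
t 5.35 j [-0.693  0.655 -0.06   1.299  1.025 -0.157] tcp [ 0.5608 -0.2355  0.2382] gp [ 0.6189 -0.1116  0.1654] F [ 0.3  0.4 -2. ] gap 0.59 ff 42.3
delta [-0.0063 -0.0153  0.0012] [ -6.02   0.62 -30.05]
cupz [-0.914 -0.39  -0.114] g [ 0.619 -0.112  0.165] ik [array([-0.71103112,  0.7187029 , -0.03692296,  1.40643232,  1.10268244,
       -1.16858207]), np.float64(5.551115123125783e-16)]
t 5.35 j [-0.693  0.655 -0.06   1.299  1.025 -0.157] tcp [ 0.5608 -0.2355  0.2382] gp [ 0.6189 -0.1116  0.1654] F [ 0.3  0.4 -2. ] gap 0.59 ff 42.3
delta [-0.0063 -0.0153  0.0012] [ -6.16  -0.44 -50.03]
```

View pics/e.png

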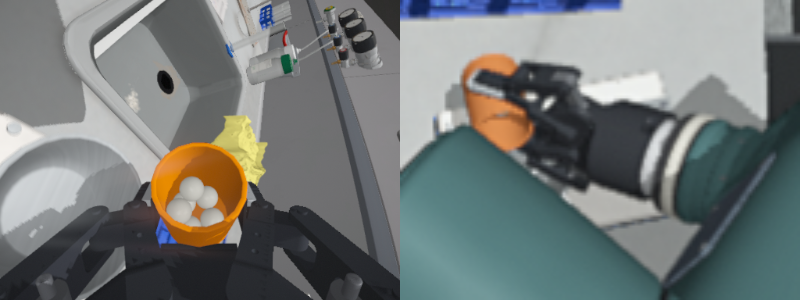

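The wrist view shows the bowl rim at the lower left: its right edge is near (143,225) and its top near (60,133) in the 400-px crop. The balls are still in the cup. I'll check the bowl position by projecting its rim.

Run:
```python
from h import *
c=ctrl.camera('wrist'); a=np.linspace(0,2*np.pi,73)
for off in((0,0),(.01,0),(0,.01)):
  P=proj(c,np.c_[.581+off[0]+.054*np.cos(a),-.1375+off[1]+.054*np.sin(a),a*0+.105])*400/512
  i=P[:,0].argmax();k=P[:,1].argmin(); print(off,'right',P[i].round(1),'top',P[k].round(1))
g=cv2.cvtColor(c['img'],cv2.COLOR_BGR2GRAY); x=cv2.Canny(g,60,150)
print([np.nonzero(x[r,:260])[0].tolist() for r in(250,280,300)],[np.nonzero(x[120:330,q])[0].tolist() for q in(40,70,100)])
P=np.c_[.581+.054*np.cos(a),-.1375+.054*np.sin(a),a*0+.105]; print(proj(c,P)[::4].round(0).tolist())
```

```text
(0, 0) right [145.5 203.7] top [ 69.4 125. ]
(0.01, 0) right [152.8 209.2] top [ 81.5 135.2]
(0, 0.01) right [150.  193.4] top [ 78.4 114.9]
[[7, 8, 99, 173, 183, 184, 194, 213, 224, 225, 257], [1, 35, 37, 38, 39, 40, 95, 96, 204, 207, 211, 212, 221, 222, 241, 252, 253], [3, 4, 6, 38, 43, 70, 71, 106, 107, 200, 205, 215, 218]] [[41, 61, 70, 99, 100, 159, 160, 177, 178, 183, 204, 205], [39, 40, 58, 92, 147, 148, 150, 180, 181], [37, 55, 101, 122, 123, 124, 156, 157, 186, 187]]
[[177.0, 305.0], [185.0, 275.0], [186.0, 246.0], [179.0, 219.0], [165.0, 195.0], [144.0, 176.0], [115.0, 163.0], [79.0, 160.0], [39.0, 171.0], [0.0, 198.0], [-28.0, 242.0], [-35.0, 294.0], [-20.0, 342.0], [15.0, 374.0], [57.0, 386.0], [99.0, 380.0], [134.0, 361.0], [160.0, 335.0], [177.0, 305.0]]
```

>>> {"op": "send_rows", "data": {"targets": [[[0.6,-0.001,-0.003,0,-1.2,0.1,-6],[0.6,-0.0025,-0.006,0,-2.4,0.2,-12],[0.6,-0.004,-0.009,0.001,-3.6,0.4,-18],[0.6,-0.005,-0.012,0.001,-4.8,0.5,-24],[0.6,-0.006,-0.015,0.001,-6,0.6,-30]]]}}

```text
t: 6.0
ee_pos: [0.5589, -0.2421, 0.2242]
orientation: [0.312, 2.339, 1.516]
ft_force: [-0.4, -0.8, -2.2]
finger_gap: 0.596
finger_force: 42.3
```

>>> {"op": "send_rows", "data": {"targets": [[[0.6,0,0,0,0,0,-3],[0.6,0,0,0,0,0,-6],[0.6,0,0,0,0,0,-9],[0.6,0,0,0,0,0,-12],[0.6,0,0,0,0,0,-15]]]}}

```text
t: 6.5
ee_pos: [0.5589, -0.242, 0.2242]
orientation: [0.007, 2.277, 1.39]
ft_force: [0.3, 0.1, -1.9]
finger_gap: 0.597
finger_force: 42.3
```

>>> {"op": "send_rows", "data": {"targets": [[[0.6,0,0,0,0,0,-4],[0.6,0,0,0,0,0,-8],[0.6,0,0,0,0,0,-12],[0.6,0,0,0,0,0,-16],[0.6,0,0,0,0,0,-20]]]}}

```text
t: 7.0
ee_pos: [0.5589, -0.242, 0.2242]
orientation: [-0.373, 2.149, 1.204]
ft_force: [0.6, -0.2, -2.2]
finger_gap: 0.589
finger_force: 42.5
```

>>> {"op": "send_rows", "data": {"targets": [[[0.6,0,0,0,0,0,-4],[0.6,0,0,0,0,0,-8],[0.6,0,0,0,0,0,-12],[0.6,0,0,0,0,0,-15],[0.6,0,0,0,0,0,-15]]]}}

```text
t: 7.5
ee_pos: [0.559, -0.2421, 0.2242]
orientation: [-0.631, 2.026, 1.055]
ft_force: [-0.3, -0.4, -0.8]
finger_gap: 0.595
finger_force: 42.5
```

Run:
```python
from pour import *
stage(65,22,150)
w=ctrl.camera('wrist');t=ctrl.camera('top')
cv2.imwrite('pics/f.png',np.hstack([cv2.resize(w['img'],(400,300)),cv2.resize(t['img'][120:220,280:413],(400,300))]))
```

```text
cupz [-0.704 -0.604 -0.374] g [ 0.619 -0.112  0.165] ik [array([-0.71102012,  0.71870697, -0.03690713,  1.40642602,  1.10268857,
       -1.69216061]), np.float64(1.6653345369377348e-15)]
t 7.5 j [-0.711  0.716 -0.036  1.405  1.102 -1.681] tcp [ 0.559  -0.2421  0.2242] gp [ 0.6198 -0.112   0.1659] F [-0.3 -0.4 -0.8] gap 0.595 ff 42.5
delta [ 0.0013 -0.0002  0.0005] [-0.11 -0.06 -0.35]
```

View pics/f.png

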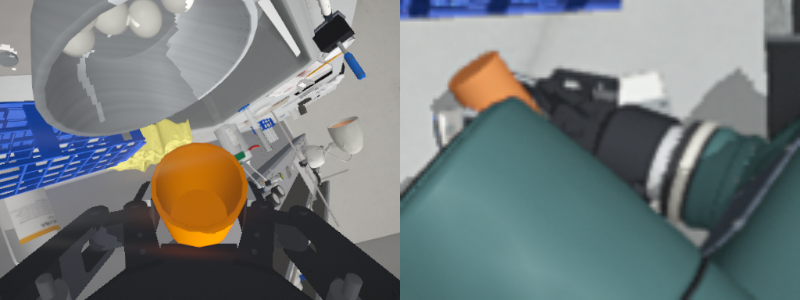

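The wrist view shows the cup empty and at least four balls in the bowl along its visible edge at (80–180, 5–40); the rest are cut off by the image border. Next I raise the cup and roll it back.

Run:
```python
from pour import *
stage(65,22,120,h=.22)
a=tool(65,22,-120); 
def rel(P0,Q0,P1,Q1):
    o=np.array([0,0,.1547]);P0=np.array(P0)-Q0.apply(o);P1=np.array(P1)-Q1.apply(o)
    print('rel',Q0.inv().apply(P1-P0).round(4),(Q0.inv()*Q1).as_rotvec(degrees=True).round(1))
g=[.619,-.112,.22]; A=[(g,tool(65,22,-120)),([.60,-.09,.23],tool(67,28,-80)),([.56,-.04,.23],tool(68,34,-40)),([.50,.03,.2],tool(70,40,0)),([.452,.076,.09],tool(70,40,0))]
for p,q in zip(A,A[1:]): rel(*p,*q)
```

```text
cupz [-0.914 -0.39  -0.114] g [ 0.619 -0.112  0.22 ] ik [array([-0.71101241,  0.66787   ,  0.02669696,  1.52085443,  1.10269287,
       -1.16854765]), np.float64(7.722988915048744e-15)]
t 7.6 j [-0.711  0.717 -0.036  1.405  1.102 -1.68 ] tcp [ 0.559  -0.2422  0.224 ] gp [ 0.6198 -0.1122  0.1657] F [ 0.7 -0.3 -1.7] gap 0.594 ff 42.5
delta [-0.0429  0.0258 -0.0201] [-1.200e-01 -2.000e-02  2.956e+01]
rel [0.0039 0.0368 0.0082] [ 5.7  2.9 39.1]
rel [0.0586 0.0206 0.0277] [ 5.7 -2.3 39.4]
rel [ 0.0615 -0.0499  0.0529] [ 3.6 -5.2 38.8]
rel [-0.067  -0.0608  0.0912] [0. 0. 0.]
```

>>> {"op": "send_rows", "data": {"targets": [[[0.6,0,0,0,0,0,0],[0.6,-0.01,0.006,-0.005,0,0,7],[0.6,-0.021,0.013,-0.01,0,0,15],[0.6,-0.032,0.019,-0.015,0,0,22],[0.6,-0.043,0.026,-0.02,0,0,29.5]]]}}

```text
t: 8.1
ee_pos: [0.5584, -0.2418, 0.2781]
orientation: [-0.094, 2.247, 1.344]
ft_force: [-0.1, -0.2, -0.7]
finger_gap: 0.599
finger_force: 42.5
```

>>> {"op": "send_rows", "data": {"targets": [[[0.6,0.001,0.007,0.002,1.1,0.6,7.8],[0.6,0.002,0.015,0.003,2.3,1.2,15.6],[0.6,0.002,0.022,0.005,3.4,1.7,23.4],[0.6,0.003,0.029,0.007,4.6,2.3,31.2],[0.6,0.004,0.037,0.008,5.7,2.9,39]]]}}

```text
t: 8.6
ee_pos: [0.5462, -0.2152, 0.3026]
orientation: [0.741, 2.491, 1.548]
ft_force: [0.0, 0.8, -0.7]
finger_gap: 0.593
finger_force: 42.5
```

>>> {"op": "send_rows", "data": {"targets": [[[0.6,0.012,0.004,0.006,1.1,-0.5,7.8],[0.6,0.023,0.008,0.011,2.3,-0.9,15.7],[0.6,0.035,0.012,0.017,3.4,-1.4,23.6],[0.6,0.047,0.016,0.022,4.6,-1.9,31.5],[0.6,0.059,0.021,0.028,5.7,-2.3,39.4]]]}}

```text
t: 9.1
ee_pos: [0.5109, -0.1577, 0.3164]
orientation: [-1.526, -2.095, -1.335]
ft_force: [-0.1, 0.7, -0.3]
finger_gap: 0.592
finger_force: 42.5
```

>>> {"op": "send_rows", "data": {"targets": [[[0.6,0.012,-0.01,0.011,0.7,-1,7.8],[0.6,0.025,-0.02,0.021,1.4,-2.1,15.6],[0.6,0.037,-0.03,0.032,2.2,-3.1,23.4],[0.6,0.049,-0.04,0.042,2.9,-4.2,31.2],[0.6,0.0615,-0.05,0.053,3.6,-5.2,38.8]]]}}

```text
t: 9.6
ee_pos: [0.4582, -0.08, 0.2984]
orientation: [-2.034, -1.419, -0.946]
ft_force: [-0.4, 0.3, -0.4]
finger_gap: 0.59
finger_force: 42.5
```

Run:
```python
from fk import *
delta([.452,.076,.08],tool(70,40))
w=ctrl.camera('wrist');t=ctrl.camera('top')
cv2.imwrite('pics/g.png',np.hstack([cv2.resize(w['img'],(400,300)),cv2.resize(t['img'][120:220,280:413],(400,300))]))
```

```text
t 9.6 j [-0.537  0.297 -0.433  1.054  0.851  1.29 ] tcp [ 0.4582 -0.08    0.2984] gp [0.4992 0.0312 0.1985] F [-0.4  0.3 -0.4] gap 0.59 ff 42.5
delta [-0.0744 -0.0594  0.0963] [ 0.19  0.12 -0.12]
```

View pics/g.png

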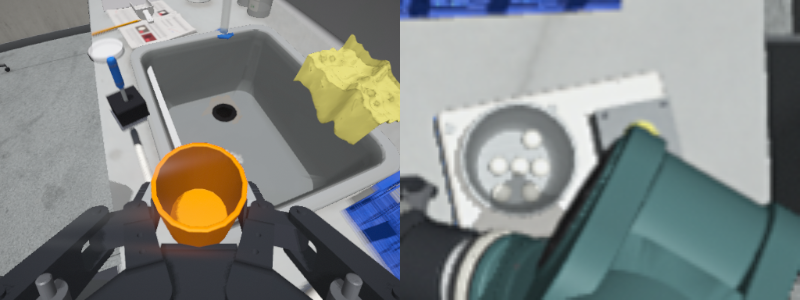

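The top view shows six balls in the bowl, at (530,138), (498,165), (520,165), (540,165), (507,190) and (530,190). The wrist view shows the cup empty and upright. Next I set it down.

>>> {"op": "send_rows", "data": {"targets": [[[0.6,-0.015,-0.012,0.019,0,0,0],[0.6,-0.032,-0.026,0.041,0,0,0],[0.6,-0.05,-0.04,0.065,0.1,0.1,0],[0.6,-0.066,-0.053,0.085,0.2,0.1,-0.1],[0.6,-0.074,-0.059,0.096,0.2,0.1,-0.1]]]}}

```text
t: 10.2
ee_pos: [0.4121, -0.0361, 0.1783]
orientation: [-2.024, -1.429, -0.949]
ft_force: [1.5, -0.3, -0.6]
finger_gap: 0.591
finger_force: 42.4
```

Run:
```python
from h import *
delta([.452,.076,.0378],tool(70,40))
```

```text
t 10.2 j [-0.501  0.377 -0.755  0.619  0.86   1.328] tcp [ 0.4121 -0.0361  0.1783] gp [0.4525 0.0756 0.0787] F [ 1.5 -0.3 -0.6] gap 0.591 ff 42.4
delta [-0.0311 -0.001   0.0267] [-0.07 -0.05  0.43]
```

>>> {"op": "send_rows", "data": {"targets": [[[0.6,-0.009,0,0.0077,0,0,0.1],[0.6,-0.018,0,0.0155,0,0,0.2],[0.6,-0.025,-0.0005,0.0213,0,0,0.3],[0.6,-0.029,-0.0005,0.025,0,0,0.4],[0.6,-0.0311,-0.0005,0.0265,0,0,0.4]]]}}

```text
t: 10.7
ee_pos: [0.4129, -0.0362, 0.1384]
orientation: [-2.029, -1.421, -0.947]
ft_force: [0.8, -0.0, -0.1]
finger_gap: 0.596
finger_force: 42.4
```

Run:
```python
from h import *
delta([.452,.076,.0375],tool(70,40))
```

```text
t 10.7 j [-0.5    0.451 -0.802  0.496  0.86   1.338] tcp [ 0.4129 -0.0362  0.1384] gp [0.4534 0.0754 0.0389] F [ 0.8 -0.  -0.1] gap 0.596 ff 42.4
delta [-0.0009 -0.0016  0.0012] [-0.02 -0.04  0.  ]
```

>>> {"op": "send_rows", "data": {"targets": [[[0.6,-0.0005,0,0.0004,0,0,0],[0.6,-0.001,0,0.0008,0,0,0],[0.6,-0.001,0,0.0008,0,0,0],[0.3,-0.001,0,0.0008,0,0,0],[0,-0.001,0,0.0008,0,0,0]]]}}

```text
t: 11.2
ee_pos: [0.4127, -0.0361, 0.1376]
orientation: [-2.029, -1.421, -0.947]
ft_force: [-0.4, -0.2, 1.3]
finger_gap: 0.852
finger_force: 0.0
```

>>> {"op": "send_rows", "data": {"targets": [[[0,0,0,0,0,0,0],[0,0,0,0,0,0,0],[0,0,0,0,0,0,0],[0,0.002,0,-0.002,0,0,0],[0,0.01,0,-0.009,0,0,0]]]}}

```text
t: 11.7
ee_pos: [0.4123, -0.0364, 0.1507]
orientation: [-2.029, -1.419, -0.945]
ft_force: [-0.0, 0.2, 1.0]
finger_gap: 1.003
finger_force: 0.0
```

Run:
```python
from fk import *
delta([.44,.03,.20],tool(70,40))
x,r=ik([.453,.3163,.18],tool(0,90),np.array([.6,.2,-.2,1.2,0,2.8])); print(x.round(3),r)
w=ctrl.camera('wrist')
m=mask(w,*ORANGE); print(blobs(m,50))
```

```text
t 11.7 j [-0.501  0.428 -0.788  0.536  0.859  1.336] tcp [ 0.4123 -0.0364  0.1507] gp [0.4527 0.0753 0.0511] F [-0.   0.2  1. ] gap 1.003 ff 0.0
delta [ 0.0841  0.0031 -0.1312] [-0.07 -0.04 -0.07]
[ 0.391  0.335 -0.137  1.116  0.086  3.14 ] 0.39170338852518943
[([199, 197, 107, 119, 8055], [249.3, 251.8])]
```

Run:
```python
from fk import *
def rel(P0,Q0,P1,Q1):
    o=np.array([0,0,.1547]);P0=np.array(P0)-Q0.apply(o);P1=np.array(P1)-Q1.apply(o)
    print('rel',Q0.inv().apply(P1-P0).round(4),(Q0.inv()*Q1).as_rotvec(degrees=True).round(1))
delta([.45,.06,.22],tool(70,40))
A=[([.45,.06,.22],tool(70,40)),([.452,.19,.24],tool(80,67)),([.453,.316,.23],tool(90,90))]
for a in A: x,r=ik(*a,np.array([.4,.2,-.2,1.2,.4,2.])); print(x.round(2),round(r,4))
for a,b in zip(A,A[1:]): rel(*a,*b)
```

```text
t 11.75 j [-0.501  0.425 -0.786  0.539  0.86   1.336] tcp [ 0.4126 -0.0366  0.1522] gp [0.4532 0.0751 0.0526] F [1.  0.2 0.6] gap 1.0 ff 0.0
delta [ 0.1186  0.0021 -0.1189] [-0.   -0.05 -0.  ]
[-0.54  0.19 -0.52  1.08  0.85  1.28] 0.0
[ 0.01  0.12 -0.32  1.05  0.39  1.78] 0.0
[ 0.46  0.32 -0.02  1.23 -0.    2.03] 0.0
rel [ 0.1651 -0.0321  0.0988] [  6.  -26.9  -8.1]
rel [ 0.1709 -0.0209  0.0701] [  2.  -22.9  -9.9]
```

>>> {"op": "send_rows", "data": {"targets": [[[0,0.02,0,-0.018,0,0,0],[0,0.045,0,-0.04,0,0,0],[0,0.07,0.001,-0.068,0,0,0],[0,0.095,0.002,-0.094,0,0,0],[0,0.118,0.002,-0.119,0,0,0]]]}}

```text
t: 12.25
ee_pos: [0.4089, -0.0517, 0.3195]
orientation: [-2.029, -1.421, -0.947]
ft_force: [-0.2, 0.6, -0.8]
finger_gap: 0.998
finger_force: 0.0
```

>>> {"op": "send_rows", "data": {"targets": [[[0,0.033,-0.006,0.02,1.2,-5.4,-1.6],[0,0.066,-0.013,0.04,2.4,-10.8,-3.2],[0,0.099,-0.019,0.06,3.6,-16.1,-4.9],[0,0.132,-0.026,0.08,4.8,-21.5,-6.5],[0,0.165,-0.032,0.099,6,-26.9,-8.1]]]}}

```text
t: 12.75
ee_pos: [0.4409, 0.1317, 0.3815]
orientation: [-2.184, -1.835, -0.443]
ft_force: [0.5, -1.2, -0.2]
finger_gap: 1.0
finger_force: 0.0
```

>>> {"op": "send_rows", "data": {"targets": [[[0,0.034,-0.004,0.014,0.4,-4.6,-2],[0,0.068,-0.008,0.028,0.8,-9.2,-4],[0,0.102,-0.012,0.042,1.2,-13.7,-6],[0,0.137,-0.017,0.056,1.6,-18.3,-8],[0,0.171,-0.021,0.07,2,-22.9,-9.9]]]}}

```text
t: 13.25
ee_pos: [0.4523, 0.3174, 0.3834]
orientation: [2.218, 2.223, -0.0]
ft_force: [0.6, -0.5, -0.3]
finger_gap: 1.001
finger_force: 0.0
```

Run:
```python
from fk import *
delta([.453,.316,.23],tool(90,90))
w=ctrl.camera('wrist'); s=ctrl.camera('scene'); cv2.imwrite('pics/i.png',w['img'])
import pickle; pickle.dump((w,s),open('c2.pkl','wb'))
print('blue',blobs(mask(w,*BLUE),40)); print('pred stylus top/grip',proj(w,[[.453,.316,.136],[.453,.316,.107]]))
print('cup scene/top',blobs(mask(s,*ORANGE,(220,190,280,260))),blobs(mask(ctrl.camera('top'),*ORANGE,(220,200,270,240))))
```

```text
t 13.25 j [ 4.650e-01  3.170e-01 -2.800e-02  1.226e+00 -1.000e-03  2.033e+00] tcp [0.4523 0.3174 0.3834] gp [0.4524 0.3172 0.2284] F [ 0.6 -0.5 -0.3] gap 1.001 ff 0.0
delta [-0.0014  0.0007 -0.0013] [0.05 0.06 0.13]
blue [([501, 0, 11, 6, 51], [507.1, 2.2]), ([245, 174, 18, 30, 424], [253.9, 188.4]), ([413, 348, 26, 36, 479], [423.9, 371.2])]
pred stylus top/grip [[254.15226385 198.55091095]
 [254.12224947 188.69758652]]
cup scene/top [] [([233, 213, 18, 17, 81], [240.7, 220.7])]
```

View pics/i.png

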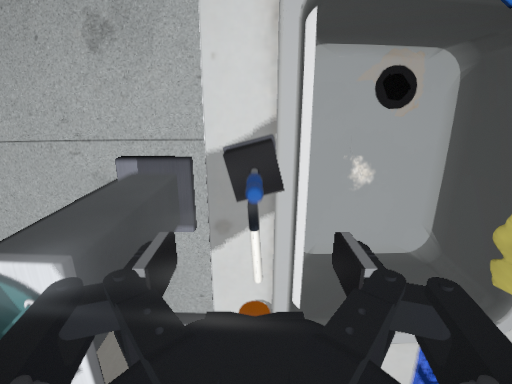

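The view shows the stylus top at (254,195), centred between the open fingers at columns 165 and 345, and the stand at (253,168). The cup rim shows at (255,308). Next I descend and grip.

>>> {"op": "send_rows", "data": {"targets": [[[0,0,0.0005,0.02,0,0,0],[0,0,0.0005,0.05,0,0,0],[0,0,0.0005,0.08,0,0,0],[0,0,0.0005,0.108,0,0,0],[0,0,0.0005,0.121,0,0,0]]]}}

```text
t: 13.9
ee_pos: [0.4526, 0.3145, 0.2602]
orientation: [-2.221, -2.218, 0.001]
ft_force: [-0.1, -0.5, -0.1]
finger_gap: 1.004
finger_force: 0.0
```

>>> {"op": "send_rows", "data": {"newtons": 50, "targets": [[[0.3,0,0,0,0,0,0],[0.6,0,0,0,0,0,0],[0.9,0,0,0,0,0,0],[0.9,0,0,0,0,0,0],[0.9,0,0,0,0,0,0]]]}}

```text
t: 14.4
ee_pos: [0.4534, 0.316, 0.2629]
orientation: [-2.22, -2.221, -0.004]
ft_force: [-2.5, -0.4, 8.8]
finger_gap: 0.172
finger_force: 48.5
```

Run:
```python
from h import *
delta([.453,.3175,.23],tool(90,90))
```

```text
t 14.4 j [ 4.610e-01  3.900e-01 -2.600e-01  9.190e-01  2.000e-03  2.031e+00] tcp [0.4534 0.316  0.2629] gp [0.4535 0.3164 0.1079] F [-2.5 -0.4  8.8] gap 0.172 ff 48.5
delta [ 0.0018 -0.0002 -0.1218] [ 0.06 -0.15  0.02]
```

>>> {"op": "send_rows", "data": {"targets": [[[0.9,0,0,-0.01,0,0,0],[0.9,0,0,-0.035,0,0,0],[0.9,0,0,-0.065,0,0,0],[0.9,0,0,-0.095,0,0,0],[0.9,0,0,-0.115,0,0,0]]]}}

```text
t: 14.9
ee_pos: [0.4532, 0.3157, 0.3801]
orientation: [-2.221, -2.222, -0.006]
ft_force: [0.4, 0.4, 0.1]
finger_gap: 0.171
finger_force: 48.7
```

Run:
```python
from fk import *
def rel(P0,Q0,P1,Q1):
    o=np.array([0,0,.1547]);P0=np.array(P0)-Q0.apply(o);P1=np.array(P1)-Q1.apply(o)
    print('rel',Q0.inv().apply(P1-P0).round(4),(Q0.inv()*Q1).as_rotvec(degrees=True).round(1))
delta([.50,.12,.25],tool(90,90))
A=[([.48,.12,.25],tool(90,90)),([.56,-.08,.24],tool(90,90)),([.606,-.2555,.23],tool(90,90))]
for a in A: x,r=ik(*a,np.array([.1,.4,-.2,1.2,.1,1.6])); print(x.round(2),round(r,4))
for a,b in zip(A,A[1:]): rel(*a,*b)
s=ctrl.camera('scene'); print('sty scene',blobs(mask(s,*BLUE,(120,150,200,290))))
```

```text
t 14.9 j [ 4.610e-01  3.170e-01 -3.700e-02  1.213e+00  2.000e-03  2.031e+00] tcp [0.4532 0.3157 0.3801] gp [0.4535 0.3162 0.2251] F [0.4 0.4 0.1] gap 0.171 ff 48.7
delta [-0.1957  0.0468 -0.025 ] [ 0.13 -0.17  0.03]
[ 0.08  0.21 -0.12  1.24 -0.    1.65] 0.0
[-0.29  0.34  0.03  1.27  0.    1.28] 0.0
[-0.52  0.5   0.28  1.35  0.    1.05] 0.0
rel [-0.2   0.08  0.01] [0. 0. 0.]
rel [-0.1755  0.046   0.01  ] [0. 0. 0.]
sty scene []
```

>>> {"op": "send_rows", "data": {"targets": [[[0.9,-0.03,0.004,-0.01,0,0,0],[0.9,-0.075,0.01,-0.018,0,0,0],[0.9,-0.12,0.016,-0.025,0,0,0],[0.9,-0.165,0.022,-0.03,0,0,0],[0.9,-0.195,0.027,-0.03,0,0,0]]]}}

```text
t: 15.45
ee_pos: [0.4802, 0.1184, 0.408]
orientation: [-2.222, -2.221, -0.004]
ft_force: [0.7, 0.2, -0.9]
finger_gap: 0.173
finger_force: 48.7
```

>>> {"op": "send_rows", "data": {"targets": [[[0.9,-0.03,0.012,0,0,0,0],[0.9,-0.075,0.03,0.002,0,0,0],[0.9,-0.12,0.048,0.005,0,0,0],[0.9,-0.165,0.066,0.008,0,0,0],[0.9,-0.2,0.08,0.01,0,0,0]]]}}

```text
t: 15.95
ee_pos: [0.5609, -0.0818, 0.3967]
orientation: [-2.221, -2.22, -0.002]
ft_force: [-0.1, 1.2, -0.7]
finger_gap: 0.174
finger_force: 48.7
```

>>> {"op": "send_rows", "data": {"targets": [[[0.9,-0.035,0.01,0,0,0,0],[0.9,-0.075,0.02,0.002,0,0,0],[0.9,-0.115,0.031,0.004,0,0,0],[0.9,-0.13,0.035,0.006,0,0,0],[0.9,-0.135,0.036,0.006,0,0,0]]]}}

```text
t: 16.45
ee_pos: [0.5966, -0.2157, 0.3898]
orientation: [-2.221, -2.219, -0.002]
ft_force: [-0.8, -0.3, -0.1]
finger_gap: 0.173
finger_force: 48.7
```

Run:
```python
from fk import *
delta([.606,-.2555,.23],tool(90,90))
w=ctrl.camera('wrist');t=ctrl.camera('top')
import pickle; pickle.dump((w,t),open('c3.pkl','wb'))
s,p,q=pose()
print('yel w',blobs(mask(w,*YEL),10)); print('pred hole',proj(w,[.606,-.2555,.085]),'tip,grip',proj(w,[p+q.apply([0,0,.155+.095]),p+q.apply([0,0,.155])]))
cv2.imwrite('pics/k.png',w['img'])
```

```text
t 16.45 j [-0.476  0.46   0.218  1.33   0.002  1.097] tcp [ 0.5966 -0.2157  0.3898] gp [ 0.5965 -0.2153  0.2348] F [-0.8 -0.3 -0.1] gap 0.173 ff 48.7
delta [-0.0398  0.0095  0.005 ] [-0.03 -0.13 -0.07]
yel w [([259, 201, 19, 21, 111], [271.1, 208.7])]
pred hole [[262.45156668 215.4919551 ]] tip,grip [[253.44730098 194.73721723]
 [252.93228448 251.43268093]]
```

View pics/k.png

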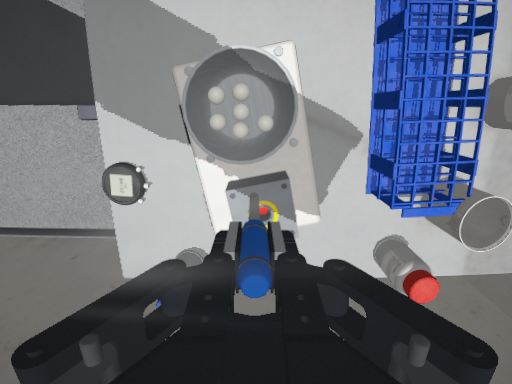

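Six balls lie in the bowl at (216–265, 91–130). The stylus tip is at (254,196) and the yellow ring, about (268,211), is partly hidden behind it. I'll step aside to see the ring in full from a second place.

>>> {"op": "send_rows", "data": {"targets": [[[0.9,0,-0.01,0,0,0,0],[0.9,0,-0.02,0,0,0,0],[0.9,0,-0.03,0,0,0,0],[0.9,0,-0.035,0,0,0,0],[0.9,0,-0.035,0,0,0,0]]]}}

```text
t: 17.05
ee_pos: [0.5606, -0.214, 0.3908]
orientation: [-2.221, -2.221, -0.002]
ft_force: [-0.3, -0.4, -0.8]
finger_gap: 0.175
finger_force: 48.8
```

Run:
```python
from fk import *
import pickle
w=ctrl.camera('wrist'); s,p,q=pose(); pickle.dump(w,open('c4.pkl','wb'))
m=mask(w,*YEL); b=[x for x in blobs(m,20)]; print(b)
x,y,ww,hh,_=max(b,key=lambda v:v[0][4])[0]
n=m[y:y+hh,x:x+ww]; cs,_=cv2.findContours(n,cv2.RETR_EXTERNAL,cv2.CHAIN_APPROX_NONE)
e=cv2.fitEllipse(max(cs,key=len)); print('ell',e); u,v=e[0][0]+x,e[0][1]+y
print('hole plane',plane(w,u,v,.085)); w0,t0=pickle.load(open('c3.pkl','rb'))
print('hole2',plane(w0,267.5,211.5,.085)); c0=pickle.load(open('c0.pkl','rb'))['top']
print('tri w+top',tri(ray(w,u,v),ray(c0,359.9,165.6)),'tri w+w0',tri(ray(w,u,v),ray(w0,267.5,211.5)))
print('pred tip',proj(w,p+q.apply([0,0,.25])))
g=cv2.cvtColor(w['img'],cv2.COLOR_BGR2HSV); 
# shaft axis: grey pixels column stats
r=w['img'][185:222,225:285].copy()
cv2.imwrite('pics/l.png',cv2.resize(w['img'][150:280,200:370],(680,520),interpolation=cv2.INTER_CUBIC))
```

```text
[([280, 202, 31, 27, 289], [294.8, 214.8])]
ell ((14.898333549499512, 12.98096752166748), (26.54804039001465, 29.405202865600586), 76.3354263305664)
hole plane [ 0.60641462 -0.25383515  0.085     ]
hole2 [ 0.61150382 -0.25078941  0.085     ]
tri w+top (array([ 0.60789564, -0.25731177,  0.07660443]), [0.0001, 0.0001]) tri w+w0 (array([ 0.61354685, -0.26945139,  0.04247789]), [0.0017, 0.0017])
pred tip [[254.20492899 196.48612686]]
```

View pics/l.png

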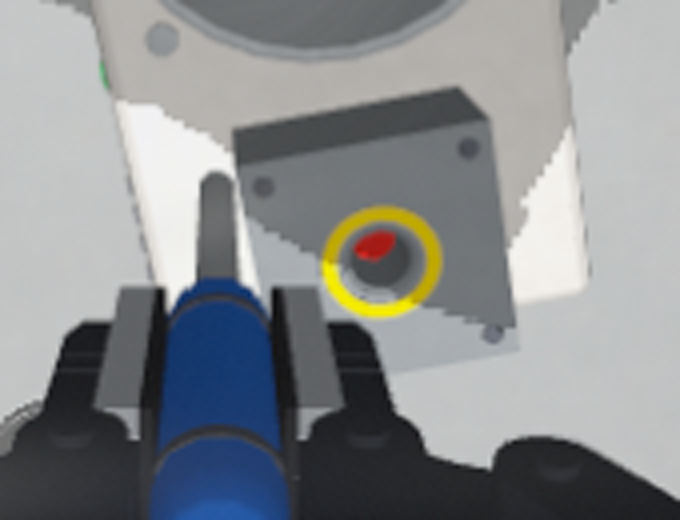

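The crop shows the ring as a full ellipse centred at (381,262), which is pixel (295,215), with the red button inside it. The stylus tip is at pixel (254,195), as predicted, so the stylus hangs straight. The hole comes out at (0.6064, -0.2540), in agreement with the top view.

Run:
```python
from h import *
delta([.6064,-.2542,.192],tool(90,90))
```

```text
t 17.1 j [-0.501  0.399  0.119  1.291  0.002  1.07 ] tcp [ 0.5611 -0.2141  0.3907] gp [ 0.5612 -0.2139  0.2357] F [ 0.1 -0.5 -0.7] gap 0.172 ff 48.8
delta [-0.0402  0.0453  0.044 ] [ 0.04 -0.09  0.01]
```

>>> {"op": "send_rows", "data": {"targets": [[[0.9,-0.01,0.012,0.005,0,0,0],[0.9,-0.022,0.025,0.015,0,0,0],[0.9,-0.033,0.037,0.028,0,-0.1,0],[0.9,-0.0402,0.0453,0.038,0,-0.1,0],[0.9,-0.0402,0.0453,0.044,0,-0.1,0]]]}}

```text
t: 17.6
ee_pos: [0.6075, -0.255, 0.3447]
orientation: [-2.221, -2.221, 0.0]
ft_force: [-1.2, 0.5, -0.7]
finger_gap: 0.174
finger_force: 48.8
```

>>> {"op": "send_rows", "data": {"targets": [[[0.9,0,0,0,0,0,0],[0.9,0,0,0,0,0,0],[0.9,0,0,0,0,0,0],[0.9,0,0,0,0,0,0],[0.9,0,0,0,0,0,0]]]}}

```text
t: 18.1
ee_pos: [0.6067, -0.2542, 0.3466]
orientation: [2.22, 2.222, 0.001]
ft_force: [-0.4, -0.5, 0.3]
finger_gap: 0.177
finger_force: 48.8
```

Run:
```python
from h import *
delta([.6064,-.2542,.157],tool(90,90))
w=ctrl.camera('wrist'); s,p,q=pose()
b=blobs(mask(w,*YEL),8); print(b); print('pred tip',proj(w,p+q.apply([0,0,.251])),'hole',proj(w,[.6064,-.2542,.085]))
a=np.linspace(0,2*np.pi,37); P=proj(w,np.c_[.6064+.0095*np.cos(a),-.2542+.0095*np.sin(a),a*0+.085]); print(P.min(0),P.max(0))
```

```text
t 18.1 j [-0.521  0.514  0.194  1.25   0.     1.05 ] tcp [ 0.6067 -0.2542  0.3466] gp [ 0.6068 -0.2542  0.1916] F [-0.4 -0.5  0.3] gap 0.177 ff 48.8
delta [ 0.     -0.0003  0.0349] [0.04 0.01 0.03]
[([235, 175, 37, 34, 401], [253.0, 190.0])]
pred tip [[253.59320922 195.93849354]] hole [[253.09497109 192.20420906]]
[242.59754393 182.08240253] [263.59201632 202.10123369]
```

>>> {"op": "send_rows", "data": {"targets": [[[0.9,0,-0.0003,0.005,0,0,0],[0.9,0,-0.0003,0.011,0,0,0],[0.9,0,-0.0003,0.017,0,0,0],[0.9,0,-0.0003,0.023,0,0,0],[0.9,0,-0.0003,0.026,0,0,0]]]}}

```text
t: 18.65
ee_pos: [0.6064, -0.2543, 0.3193]
orientation: [-2.22, -2.221, 0.0]
ft_force: [-0.1, 0.9, -1.0]
finger_gap: 0.176
finger_force: 48.8
```

>>> {"op": "send_rows", "data": {"targets": [[[0.9,0,0,0.002,0,0,0],[0.9,0,0,0.004,0,0,0],[0.9,0,0,0.006,0,0,0],[0.9,0,0,0.007,0,0,0],[0.9,0,0,0.007,0,0,0]]]}}

```text
t: 19.15
ee_pos: [0.6065, -0.2544, 0.3133]
orientation: [2.221, 2.222, 0.0]
ft_force: [-2.0, 0.4, 4.8]
finger_gap: 0.169
finger_force: 49.3
```

Run:
```python
from h import *
delta([.6064,-.2542,.157],tool(90,90))
```

```text
t 19.15 j [-0.521  0.527  0.126  1.17   0.     1.049] tcp [ 0.6065 -0.2544  0.3133] gp [ 0.6065 -0.2544  0.1583] F [-2.   0.4  4.8] gap 0.169 ff 49.3
delta [ 0.0002 -0.0001  0.0016] [ 0.02 -0.    0.02]
```

>>> {"op": "send_rows", "data": {"targets": [[[0.9,0,0,0.001,0,0,0],[0.9,0,0,0.002,0,0,0],[0.9,0,0,0.0025,0,0,0],[0.9,0,0,0.003,0,0,0],[0.9,0,0,0.003,0,0,0]]]}}

```text
t: 19.65
ee_pos: [0.6066, -0.2544, 0.3116]
orientation: [2.219, 2.22, 0.001]
ft_force: [-3.9, 2.2, 17.6]
finger_gap: 0.171
finger_force: 51.2
```

Run:
```python
from h import *
delta([.6064,-.2542,.157],tool(90,90))
```

```text
t 19.65 j [-0.521  0.527  0.122  1.163  0.     1.049] tcp [ 0.6066 -0.2544  0.3116] gp [ 0.6069 -0.2546  0.1566] F [-3.9  2.2 17.6] gap 0.171 ff 51.2
delta [ 0.0002 -0.0002 -0.0001] [0.11 0.06 0.02]
```

>>> {"op": "send_rows", "data": {"targets": [[[0.9,0,0,0,0,0,0],[0.9,0,0,0,0,0,0],[0.9,0,0,0,0,0,0],[0.9,0,0,0,0,0,0],[0.9,0,0,0,0,0,0]]]}}

```text
t: 20.15
ee_pos: [0.6066, -0.2544, 0.3116]
orientation: [2.219, 2.22, 0.001]
ft_force: [-3.0, 2.2, 16.5]
finger_gap: 0.172
finger_force: 51.2
```

Run:
```python
from h import *
s=ctrl.get_state(); print(s['ft_force'].round(1),s['finger_force'])
if s['ft_force'][2]>8: print(ctrl.sign_off())
```

```text
[-3.   2.2 16.5] 51.24336540699005
the job is handed in; nothing more can be done
None
```

I handed the job in at about 20 s with all six balls in the bowl, the empty cup upright and released, and the gripped stylus pressing the button onto its stop at about 16 N; sign-off returned no verdict.

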